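# Saucer between the bricks

### The job

Push the grey silicone saucer through the narrow gap between the two concrete bricks and on until its rim rests against the wooden batten behind them, ready for a pot. Slide it gently along the bench with the fingers only, never gripping, lifting or tipping it, leave the other things where they are, and finish with the hand clear.

Things in the scene. Friction and masses are not known exactly. Their poses are not given: they have to be found in the camera images.
- saucer: loose round grey silicone saucer (about 140 g), lying flat on the bench on the -x side of the gap (bay frame): outer diameter 104 mm, 24 mm high, an open dish with an upright rim 5 mm thick and a floor 5 mm thick (inside 94 mm across, 19 mm deep; fingertips may push on the inside or the outside of the rim). Origin at the centre of its underside, z up
- bay: fixed group: two concrete bricks with a gap between them and a wooden batten behind. Origin on the bench in the middle of the gap; +x runs through the gap to the batten (roughly to the robot's left), +y to the brick nearer the robot. Gap 112 mm wide (y -56 to +56 mm). Each brick is 80 mm along x (-40 to +40 mm), 160 mm along y, 50 mm high
- stop (a point): middle of the batten's face towards the gap, 14 mm above the bench, at (158, 0, 14) mm in the bay frame. The batten is fixed, 220 mm long (along y), 30 mm thick and 28 mm high. The saucer touches it when its centre is 52 mm short of this face
- orange_pot: bystander: orange plastic pot, 134 mm across, 125 mm high, standing to the robot's right; origin at the centre of its underside
- glass_bottle: bystander: green glass bottle with a screw cap, 62 mm across, 190 mm high, standing on top of the brick farther from the robot, near its outer end; origin at the centre of its underside
- marker: bystander: bamboo plant marker 150 x 20 x 5 mm, lying loose on top of the brick nearer the robot; origin at the centre of its underside, x along it
- trowel: bystander: steel trowel with a wooden handle, about 310 mm long along its x, 72 mm wide, 28 mm high, lying beyond the batten; origin near its middle, on the bench
- clay_pot: bystander: small terracotta pot, 90 mm across, 80 mm high; origin at the centre of its underside
- nursery_pot: bystander: small black plastic pot, 84 mm across, 75 mm high; origin at the centre of its underside
- tin: bystander: tin can, 72 mm across, 90 mm high; origin at the centre of its underside
There are look-alikes about, which are no part of the job. Of the things that look like the saucer, take the one that is farthest from the robot's base at the start.

How it is judged (in metres and radians):
On the way:
1. the saucer is in the gap between the bricks, flat on the bench (x of saucer in the frame of bay between -0.045 and 0.045 m and y of saucer in the frame of bay between -0.009 and 0.009 m and z of saucer in the frame of bay below 0.006 m), for 0.05 s.
At the end, for the whole second after the job is handed in: the saucer lies flat (within 0.06 rad) and still on the bench, wholly behind the bricks, its rim within 5 mm of the batten and its centre within 35 mm of the middle line of the gap; the hand touches nothing (x of saucer in the frame of bay between 0.101 and 0.11 m and y of saucer in the frame of bay between -0.035 and 0.035 m and z of saucer in the frame of bay below 0.004 m and angle between saucer's own z axis and vertical below 0.06 rad and linear speed of saucer below 0.01 m/s).
It fails at once if the saucer is lifted (its underside's centre more than 10 mm up) (height (world z) of saucer above 0.01 m).
It fails at once if the saucer is tipped (more than 0.2 rad) (angle between saucer's own z axis and vertical above 0.2 rad).
It fails at once if the saucer is gripped or pushed hard (more than 30 N from the fingers) (contact force between the fingers and saucer above 30 N).
It fails at once if a bystander is moved more than 20 mm or tipped over (distance of any of orange_pot, glass_bottle, marker, trowel, clay_pot, nursery_pot, tin from where it was at the start of the episode above 0.02 m or angle between any of orange_pot, glass_bottle, marker, trowel, clay_pot, nursery_pot, tin's own z axis and vertical above 0.3 rad).
It also fails if it takes over 58 s, if anything falls off the work surface, if the arm or the gripper's body presses on something with over 40 N, if the wrist force passes 120 N, or if a joint passes its speed limit or range.

### The arm

A 6-joint arm with a two-finger parallel gripper is mounted at the origin on the work surface. World frame = base frame: x ahead of the robot, y to its left, z up, the work surface at z = 0. Lengths are in m, angles in degrees, forces in N, time in s.
With the tool pointing down it reaches from about 0.25 to 0.725 m from the base axis. Payload 9.7 kg.
Tool frame: the origin (TCP) lies between the finger pads; the fingertips stand 11 mm ahead of it and the grasp point (between the pads) lies 8 mm behind it; y points along the fingers, x is the direction in which the jaws open and shut, and the axes are right-handed (so a half turn about y gives the same grasp; the last joint's range is limited). The gripper opens to 85 mm and grips with 20 to 120 N. Pads are 22 mm wide; open, the fingers measure 114 mm over their backs; the gripper's body (76 mm by 85 mm) begins 54 mm behind the grasp point. The pads swing forward as they close: fully open they stand 13 mm farther back than shut.
Start: joints at [-70.703, 4.979, 10.078, 95.1, 0, 90], TCP at [0.182, -0.519, 0.242] pointing down, gripper open.
Joint ranges: [-179.16, 179.16], [-48.56, 103.87], [-65.8, 70.77], [-126.05, 130.52], [-82.76, 87.17], [-180, 180]. Speed limits (degrees/s): [127.2, 127.2, 147.25, 180, 180, 180].

### API

Orientations are given as [roll, pitch, yaw] about the fixed x, y, z axes, in that order (R = Rz(yaw) Ry(pitch) Rx(roll)).
In Python, from workcell import bot, vision gives the robot as it stands. The module is installed in compiled form; this text tells all that it offers.
- The arm moves only by the shell command python3 -m crank 'ROWS' [OPENING] [FORCE]. ROWS is text: rows parted by semicolons, each of 6 numbers parted by spaces: the shift along the tool's x, y, z in m, then the turn, a rotation vector about the tool's x, y, z in rad. A call has 1 to 8 rows; each row is the pose to reach, as a shift and turn from the pose commanded when the call began, along the tool's axes at that moment; what a row does not reach only later rows make up. A row lasts 1/10 s, in which the tool goes at most 50 mm and 8.59 degrees, less where a joint would pass 70% of its speed; a pose out of reach is approached as far as the arm can. A call with a gripper value outside its range is refused whole. OPENING is the gripper's target within -1 to 1 (shut at 1, half-way at 0, fully open at -1), set as the call begins (- or left out, the last holds). The fingers move at their own pace and stop on an object; FORCE is the grip in N (left out, the last holds). Time passes only in rows, so rows that repeat a pose let the fingers close. It gives the time, the measured TCP pose, the force and the opening at its end, in the units of the state.
- bot.get_obs(): the state, without advancing time (a new reading comes with each control period).
- vision.camera(name): name is "side" or "top" or "wrist"; returns the picture (420x560x3 uint8, red, green, blue); there is no depth.
- vision.get_calibration(name): a dict with "fx", "fy", "cx", "cy" (pixels), "distortion" ([k1, k2, p1, p2, k3] as OpenCV has them; the pictures are not rectified), "rvec" (rotation vector, rad) and "tvec" (3), from world to camera coordinates, as OpenCV has them. Camera axes: x right, y down, z forward; pixel columns grow to the right and rows downward; lengths in m; the calibration is good to about 2 mm. A picture is of the moment at which its call begins: read the wrist's pose just before it. get_calibration takes no time and is no camera call; for the wrist camera it gives the pose at the moment of the call.
- bot.job_done(): hands the job in, once; it reports no verdict.
The state is a dict: "time": time; "q": joint angles; "qd": joint speeds; "joint_efforts": joint torques, N m; "ee_pos": TCP position; "tcp_rot": TCP orientation; "wrist_force": force on the tool from outside, world axes, zero at the start; "torque": the same for the moment, N m; "opening": finger opening in m.
Only numpy, scipy, OpenCV 4.12 (cv2) and the standard library are available. Lean on these libraries where they do the work, as an engineer would, in place of code of your own. Each camera call takes 0.05 s, during which the arm holds its last target. There are 200 camera calls.

## Working session

There is one attempt and no reset: what is moved stays moved. The work goes in short steps, Python scripts to look and compute and a shell command to move; the robot and the scene stay as the last step left them, time stands still between calls to the robot, and variables do not carry over. Pictures are saved under pics/ and viewed, about 8 in all and at most 12, crops included, and the job is handed in when it is done.

```bash
mkdir -p pics; cat > h.py <<'E'
import numpy as np, cv2
from workcell import bot, vision
def snap(n,f):
    c=vision.get_calibration(n); im=vision.camera(n); cv2.imwrite('pics/'+f,im[:,:,::-1]); return im,c
def ray(c,uv,z):
    K=np.array([[c['fx'],0,c['cx']],[0,c['fy'],c['cy']],[0,0,1]]);D=np.array(c['distortion'],float)
    p=cv2.undistortPoints(np.array(uv,float).reshape(-1,1,2),K,D).reshape(-1,2)
    R=cv2.Rodrigues(np.array(c['rvec'],float))[0];t=np.array(c['tvec'],float).ravel()
    o=-R.T@t; d=np.c_[p,np.ones(len(p))]@R
    return o+d*((z-o[2])/d[:,2])[:,None]
def proj(c,P):
    K=np.array([[c['fx'],0,c['cx']],[0,c['fy'],c['cy']],[0,0,1]])
    return cv2.projectPoints(np.array(P,float).reshape(-1,1,3),np.array(c['rvec'],float),np.array(c['tvec'],float),K,np.array(c['distortion'],float))[0].reshape(-1,2)
E
python3 - <<'E'
from h import *
a,c=snap('top','t0.png'); b,d=snap('side','s0.png')
print(bot.get_obs()); print(c,d)
E
```

```text
{'time': 0.1, 'q': array([-7.07017954e+01,  5.00928675e+00,  1.00373840e+01,  9.50995403e+01,
       -6.04342722e-04,  9.00007613e+01]), 'qd': array([ 0.05800508, -0.14294914,  0.14876744,  0.12396534,  0.03742195,
        0.014033  ]), 'joint_efforts': array([-1.26253650e-03, -5.21562624e+01,  4.65652943e+01,  1.59707159e-02,
       -9.86897476e-05, -6.11833411e-07]), 'ee_pos': array([ 0.18169782, -0.5189084 ,  0.2416267 ]), 'tcp_rot': array([-9.00006053e+01,  7.14430450e-02, -7.07025567e+01]), 'wrist_force': array([ 0.59610299, -0.58010744,  0.10479064]), 'torque': array([-0.01118054, -0.00403113, -0.02409824]), 'opening': 0.08535669459599182}
{'fx': 472.2914349687968, 'fy': 472.2914349687968, 'cx': 286.98807129466866, 'cy': 203.4145298721538, 'distortion': array([-0.09606876,  0.        ,  0.        ,  0.        ,  0.        ]), 'rvec': array([ 2.12973996, -2.14800433,  0.15571129]), 'tvec': array([0.00267336, 0.52906256, 1.29190217])} {'fx': 469.73142399679193, 'fy': 469.73142399679193, 'cx': 283.11008562348184, 'cy': 209.82940232875578, 'distortion': array([-0.16360947,  0.        ,  0.        ,  0.        ,  0.        ]), 'rvec': array([ 0.17002354, -2.85977074,  1.16625359]), 'tvec': array([0.50950818, 0.08826686, 1.28367367])}
```

View pics/t0.png

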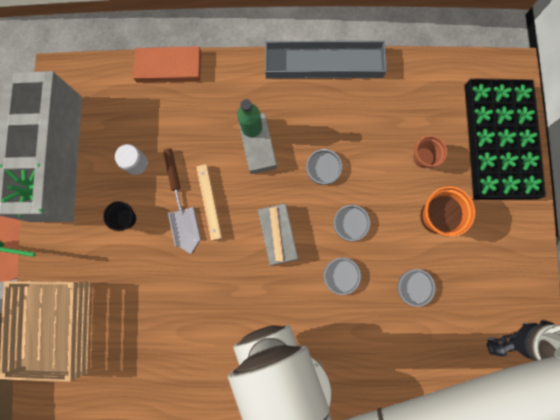

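View pics/s0.png

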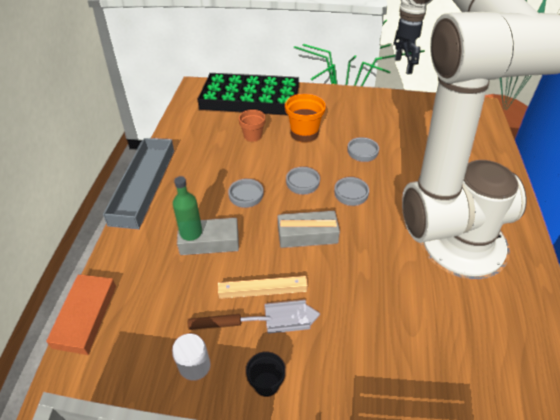

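```bash
python3 - <<'E'
from h import *
im=cv2.imread('pics/t0.png'); c=vision.get_calibration('top')
for p in [(325,167),(351,223),(343,276),(417,288)]:
    w=ray(c,[p],0.024)[0]; print(p,w.round(3),np.hypot(*w[:2]).round(3))
cv2.imwrite('pics/crop.png',cv2.resize(im[90:300,190:390],None,fx=3,fy=3,interpolation=cv2.INTER_CUBIC)[:600])
s=cv2.imread('pics/s0.png')
E
```

```text
(325, 167) [ 0.637 -0.113  0.024] 0.647
(351, 223) [ 0.474 -0.183  0.024] 0.508
(343, 276) [ 0.325 -0.157  0.024] 0.361
(417, 288) [ 0.288 -0.364  0.024] 0.465
```

View pics/crop.png

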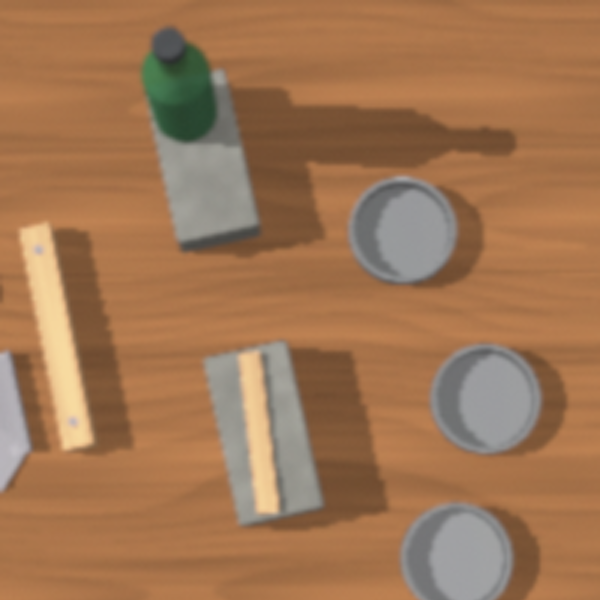

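```bash
python3 - <<'E'
from h import *
c=vision.get_calibration('top')
f=lambda L:(np.array(L,float)+.5)/3-.5+[190,90]
nb=ray(c,f([(205,358),(287,342),(323,505),(240,524)]),.05)
fb=ray(c,f([(182,240),(259,227),(224,72)]),.05)
bt=ray(c,f([(20,229),(48,223),(93,441),(64,449)]),.028)
for n,a in (('near',nb),('far',fb),('bat',bt)):
    print(n,a.round(3).tolist(), [np.linalg.norm(a[i]-a[i-1]).round(3) for i in range(len(a))])
# bay frame: +y to nearer brick ; +x to batten
ey=(nb[3]-nb[0]+nb[2]-nb[1])[:2]; ey/=np.linalg.norm(ey)
ey2=(bt[2]-bt[1])[:2]; print('yaws',np.degrees(np.arctan2(ey[1],ey[0])),np.degrees(np.arctan2(ey2[1],ey2[0])),np.degrees(np.arctan2(*(fb[1]-fb[2])[1::-1])))
o=(nb[0]+nb[1]+fb[0]+fb[1])[:2]/4
for y in (ey,ey2):
    ex=np.array([y[1],-y[0]]); 
    print('o',o,'ex',ex,'gap',((nb[0]+nb[1]-fb[0]-fb[1])[:2]/2)@y)
    T=lambda p:((p[:2]-o)@ex,(p[:2]-o)@y)
    print('bat',[np.round(T(p),3) for p in bt]); print('nb',[np.round(T(p),3) for p in nb]);print('fb',[np.round(T(p),3) for p in fb])
    S=ray(c,f([(403,231),(349,231),(457,231),(403,178),(403,284)]),.024); print('sau',S.round(4).tolist(),np.round(T(S[0]),4))
# alternative: saucer by mask
im=cv2.imread('pics/t0.png'); hsv=cv2.cvtColor(im,cv2.COLOR_BGR2HSV)
m=((hsv[...,1]<70)&(hsv[...,2]>60)).astype(np.uint8)
cs,_=cv2.findContours(m,cv2.RETR_EXTERNAL,cv2.CHAIN_APPROX_NONE)
for k in cs:
    if cv2.contourArea(k)>600: print(cv2.fitEllipse(k),cv2.contourArea(k)) 
for n,pts in(('clay',(430,150)),('orange',(448,211)),('bottlecap',(246,104))):
    print(n,ray(c,[pts],{'clay':.08,'orange':.125,'bottlecap':.24}[n]).round(3))
E
```

```text
near [[0.513, 0.079, 0.05], [0.527, 0.003, 0.05], [0.375, -0.029, 0.05], [0.358, 0.047, 0.05]] [np.float64(0.157), np.float64(0.078), np.float64(0.155), np.float64(0.078)]
far [[0.625, 0.101, 0.05], [0.637, 0.028, 0.05], [0.791, 0.062, 0.05]] [np.float64(0.171), np.float64(0.074), np.float64(0.158)]
bat [[0.643, 0.26, 0.028], [0.649, 0.233, 0.028], [0.438, 0.186, 0.028], [0.43, 0.214, 0.028]] [np.float64(0.218), np.float64(0.028), np.float64(0.216), np.float64(0.028)]
yaws -168.15256917945106 -167.55709936671053 -167.8268830951745
o [0.57550746 0.05293505] ex [-0.20530631  0.97869777] gap 0.11408698884137145
bat [array([ 0.189, -0.109]), array([ 0.161, -0.109]), array([0.159, 0.108]), array([0.187, 0.109])]
nb [array([0.039, 0.056]), array([-0.039,  0.058]), array([-0.039,  0.213]), array([0.039, 0.214])]
fb [array([ 0.037, -0.059]), array([-0.037, -0.055]), array([-0.036, -0.213])]
sau [[0.6381, -0.1096, 0.024], [0.6386, -0.0576, 0.024], [0.6377, -0.1618, 0.024], [0.6909, -0.1108, 0.024], [0.5861, -0.1086, 0.024]] [-0.172  -0.0279]
o [0.57550746 0.05293505] ex [-0.04658488  0.211126
[... 1162 characters left out ...]
1943969727, 58.495304107666016), 166.96261596679688) 1032.5
((323.71209716796875, 166.47825622558594), (35.061676025390625, 35.409828186035156), 96.18904876708984) 973.5
((130.33685302734375, 158.8680419921875), (25.80373764038086, 35.430477142333984), 125.06204223632812) 711.0
((257.81475830078125, 145.18409729003906), (29.80426788330078, 65.19758605957031), 168.5882110595703) 1104.0
((222.58163452148438, 99.18376159667969), (207.5503387451172, 548.9306030273438), 82.70636749267578) 35419.0
((543.8704833984375, -39.46534729003906), (22.843158721923828, 526.1522827148438), 177.15199279785156) 3104.5
clay [[ 0.671 -0.405  0.08 ]]
orange [[ 0.492 -0.43   0.125]]
bottlecap [[0.75  0.097 0.24 ]]
```

Four saucer look-alikes in the top view: (324,167), (351,222), (342,276) and (417,288). The first is 0.65 m from the base, the others 0.51, 0.36 and 0.46 m, so it is the one meant; the enlarged crop confirms it (104 mm across). The bay measures consistently: gap 114 mm, batten face at 160 mm. I'll push from behind with both fingers spread to about 57 mm.

```bash
cat >> h.py <<'E'
from scipy.spatial.transform import Rotation as Ro
O=np.array([.5755,.053]); EX=np.array([-.2065,.9784]); EX/=np.linalg.norm(EX); EY=np.array([-EX[1],EX[0]])
def w(x,y): return O+x*EX+y*EY
def bay(p): return np.array([(p[:2]-O)@EX,(p[:2]-O)@EY])
YAW=np.degrees(np.arctan2(-EY[1],-EY[0]))
def plan(x,y,z):
    o=bot.get_obs(); R=Ro.from_euler('xyz',o['tcp_rot'],degrees=True)
    G=Ro.from_euler('xyz',[-90,0,YAW],degrees=True)
    print('shift',R.inv().apply(np.r_[w(x,y),z]-o['ee_pos']).round(4),'turn',(R.inv()*G).as_rotvec().round(4))
def st():
    o=bot.get_obs(); print('t',o['time'],'bay',bay(o['ee_pos']).round(4),'z',o['ee_pos'][2].round(4),'F',o['wrist_force'].round(2),'open',round(o['opening'],4),o['tcp_rot'].round(2))
E
python3 -c "
from h import *
plan(-.25,-.028,.2);print(YAW,w(-.25,-.028))"
```

```text
shift [-0.1581  0.0418  0.5563] turn [-9.000e-04 -1.442e+00 -1.000e-03]
11.917873112457052 [ 0.6545238  -0.18582889]
```

```bash
python3 -m crank '-0.02 0 0.045 0 -0.12 0;-0.03 0 0.09 0 -0.25 0;-0.045 0 0.135 0 -0.38 0;-0.055 0 0.18 0 -0.5 0;-0.07 0 0.225 0 -0.62 0;-0.08 0 0.27 0 -0.74 0;-0.09 0 0.31 0 -0.86 0;-0.1 0 0.35 0 -0.98 0' -0.35; python3 -c "
from h import *
plan(-.25,-.028,.2);st()"
```

```text
time: 0.9
ee_pos: [0.4804, -0.3076, 0.242]
tcp_rot: [-90.0, 0.0, -14.2]
wrist_force: [-0.1, -0.5, 0.7]
opening: 0.0573
shift [0.1389 0.0419 0.1609] turn [-2.000e-04 -4.566e-01 -4.000e-04]
t 0.9 bay [-0.3332  0.1676] z 0.242 F [-0.12 -0.53  0.66] open 0.0573 [-9.000e+01  3.000e-02 -1.425e+01]
```

```bash
python3 -m crank '0.025 0.01 0.03 0 -0.09 0;0.05 0.02 0.06 0 -0.18 0;0.075 0.03 0.09 0 -0.27 0;0.1 0.04 0.12 0 -0.36 0;0.139 0.042 0.161 0 -0.457 0;0.139 0.042 0.161 0 -0.457 0;0.139 0.042 0.161 0 -0.457 0;0.139 0.042 0.161 0 -0.457 0' ; python3 -c "
from h import *
st();plan(-.25,-.028,.05)
a,c=snap('wrist','w1.png'); print(c)"
```

```text
time: 1.7
ee_pos: [0.6534, -0.1886, 0.2002]
tcp_rot: [-90.0, 0.0, 11.6]
wrist_force: [-0.6, -0.2, -0.0]
opening: 0.0581
t 1.7 bay [-0.2525 -0.0264] z 0.2002 F [-0.6  -0.18 -0.01] open 0.0581 [-9.000e+01  4.000e-02  1.158e+01]
shift [0.0017 0.1502 0.0025] turn [-0.     -0.006  -0.0006]
{'fx': 376.87720787857006, 'fy': 376.87720787857006, 'cx': 283.1724420475419, 'cy': 211.6006834253131, 'distortion': array([-0.030496,  0.      ,  0.      ,  0.      ,  0.      ]), 'rvec': array([-2.81700623, -0.28631504, -0.04598823]), 'tvec': array([-0.60110209, -0.32756579,  0.24159608])}
```

View pics/w1.png

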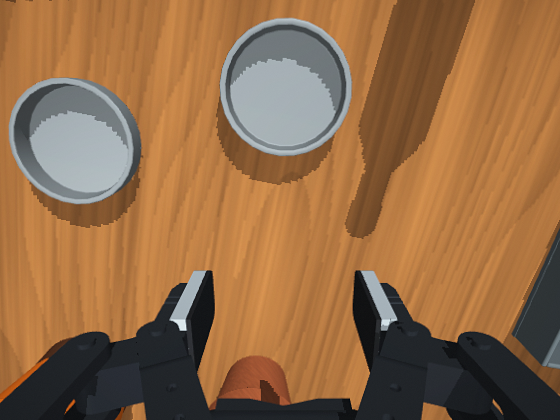

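```bash
python3 - <<'E'
from h import *
c=vision.get_calibration('wrist'); o=bot.get_obs()
S=ray(c,[(286,18),(286,155),(221,87),(351,87)],.024)
for s in S: print(bay(s).round(4))
R=Ro.from_euler('xyz',o['tcp_rot'],degrees=True)
for d in (-.004,0,.004,.008,.011): print(d,proj(c,[o['ee_pos']+R.apply(v) for v in ([-.029,d,.011],[.029,d,.011],[-.029,d,-.011])]).round(0).tolist())
E
```

```text
[-0.1228 -0.028 ]
[-0.2247 -0.0277]
[-0.1713  0.0226]
[-0.1719 -0.0784]
-0.004 [[209.0, 280.0], [364.0, 280.0], [212.0, 329.0]]
0 [[211.0, 275.0], [361.0, 275.0], [214.0, 324.0]]
0.004 [[213.0, 270.0], [359.0, 270.0], [216.0, 318.0]]
0.008 [[214.0, 265.0], [357.0, 265.0], [217.0, 312.0]]
0.011 [[216.0, 262.0], [356.0, 262.0], [219.0, 309.0]]
```

Wrist view: the saucer is at (286,87), centred between the pads (about 212 and 361). That puts it at bay (-173,-28) mm, matching the top view, and the tips are about 3 mm ahead of the TCP. I'm descending behind it.

```bash
python3 -m crank '0.0017 0.04 0 0 -0.006 0;0.0017 0.08 0 0 -0.006 0;0.0017 0.12 0 0 -0.006 0;0.0017 0.15 0 0 -0.006 0;0.0017 0.17 0 0 -0.006 0;0.0017 0.18 0 0 -0.006 0;0.0017 0.187 0 0 -0.006 0;0.0017 0.187 0 0 -0.006 0' ; python3 -c "
from h import *
st();plan(-.2275,-.028,.013);plan(-.145,0,.013)"
```

```text
time: 2.55
ee_pos: [0.6554, -0.1883, 0.0137]
tcp_rot: [-90.0, -0.0, 11.9]
wrist_force: [0.3, -0.8, -0.6]
opening: 0.0576
t 2.55 bay [-0.2526 -0.0284] z 0.0137 F [ 0.3  -0.76 -0.62] open 0.0576 [-9.001e+01 -1.000e-02  1.193e+01]
shift [-0.0004  0.0006  0.0251] turn [0.0002 0.0001 0.0003]
shift [-0.0284  0.0006  0.1077] turn [0.0002 0.0001 0.0003]
```

```bash
python3 -m crank '0 0 0.01 0 0 0;0 0 0.018 0 0 0;0 0 0.023 0 0 0;0 0 0.026 0 0 0;0 0 0.029 0 0 0;0 0 0.032 0 0 0;-0.002 0 0.037 0 0 0;-0.0045 0 0.043 0 0 0'; python3 -m crank '-0.0024 0 0.006 0 0 0;-0.0048 0 0.012 0 0 0;-0.0072 0 0.018 0 0 0;-0.0096 0 0.024 0 0 0;-0.012 0 0.03 0 0 0;-0.0144 0 0.036 0 0 0;-0.0168 0 0.042 0 0 0;-0.0168 0 0.042 0 0 0' ; python3 -c "
from h import *
st();plan(-.145,0,.013)
a,c=snap('wrist','w2.png')
a,c=snap('top','t2.png')"
```

```text
time: 3.35
ee_pos: [0.6423, -0.1465, 0.0133]
tcp_rot: [-90.0, -0.0, 12.0]
wrist_force: [1.3, -1.3, 1.0]
opening: 0.0577
time: 4.15
ee_pos: [0.6167, -0.1082, 0.0132]
tcp_rot: [-90.0, 0.0, 12.0]
wrist_force: [-0.5, 0.5, 0.6]
opening: 0.0578
t 4.15 bay [-0.1663 -0.007 ] z 0.0132 F [-0.48  0.51  0.62] open 0.0578 [-8.997e+01  3.000e-02  1.201e+01]
shift [-0.0069  0.0002  0.0213] turn [-0.0005  0.0017 -0.0005]
```

View pics/w2.png

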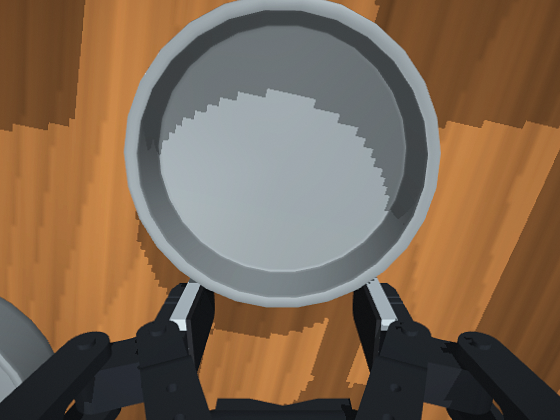

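Both pads touch the rim and the saucer (282,150) is centred between them. I'll finish the sideways shift, then check before entering the gap.

```bash
python3 -m crank '-0.0015 0 0.003 0 0 0;-0.003 0 0.006 0 0 0;-0.0045 0 0.009 0 0 0;-0.006 0 0.012 0 0 0;-0.007 0 0.015 0 0 0;-0.007 0 0.018 0 0 0;-0.007 0 0.018 0 0 0' ; python3 - <<'E'
from h import *
st()
a,c=snap('wrist','w3.png')
S=ray(c,[(286,150)],.024);print(bay(S[0]))
a,c=snap('top','t3.png')
b=cv2.imread('pics/t3.png')
cv2.imwrite('pics/t3c.png',cv2.resize(b[90:290,190:390],None,fx=3,fy=3,interpolation=cv2.INTER_CUBIC))
E
```

```text
time: 4.95
ee_pos: [0.6065, -0.0925, 0.0133]
tcp_rot: [-90.0, 0.0, 12.0]
wrist_force: [-1.3, 0.2, -0.6]
opening: 0.0577
t 4.95 bay [-0.1487 -0.0003] z 0.0133 F [-1.28  0.23 -0.65] open 0.0577 [-89.99   0.    12.  ]
[-8.82504743e-02  7.99460425e-05]
```

View pics/w3.png

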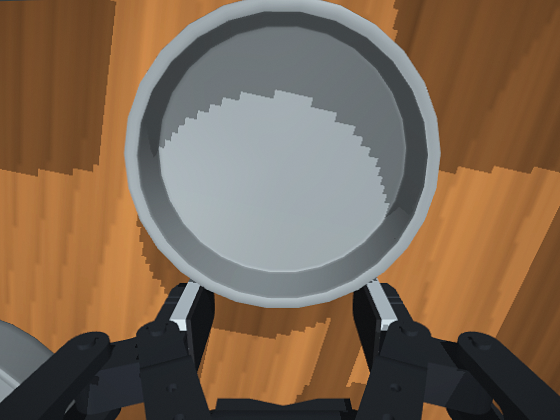

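View pics/t3c.png

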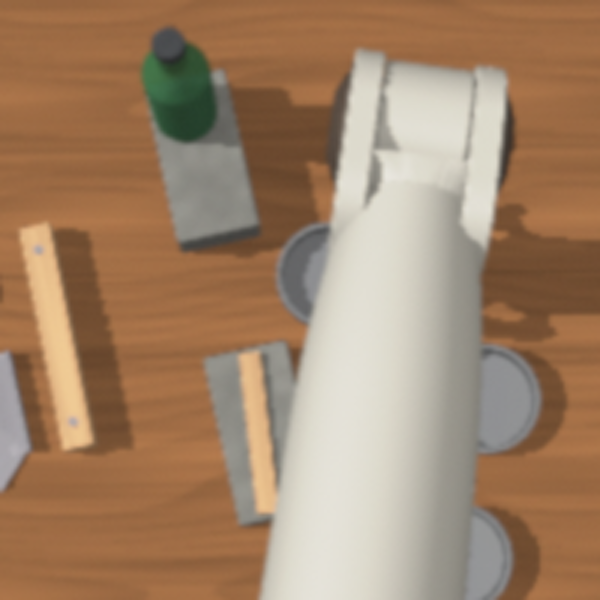

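Saucer is at bay (-90, +1) mm, centred. In the plan view the wrist housing could pass over the bottle, so I'm checking with the side camera before entering the gap.

```bash
python3 - <<'E'
from h import *
a,c=snap('side','s3.png')
b=cv2.imread('pics/s3.png')
cv2.imwrite('pics/s3c.png',cv2.resize(b[20:300,120:400],None,fx=2.1,fy=2.1,interpolation=cv2.INTER_CUBIC))
ct=vision.get_calibration('top')
f=lambda L:(np.array(L,float)+.5)/3-.5+[190,90]
print('cap',ray(ct,f([(169,43)]),.24),bay(ray(ct,f([(169,43)]),.24)[0]))
print('cap side',ray(c,[(180,182)],.24))
print(bot.get_obs()['q'], [ (x.round(2),proj(c,[[*x,.24]]).round(0)) for x in [w(-.149,-.1),w(-.149,0)]])
E
```

```text
cap [[0.74956353 0.09684562 0.24      ]] [ 0.00695475 -0.17936605]
cap side [[0.74532882 0.1068296  0.24      ]]
[-8.70218932e+00  1.53381135e+01 -3.51728888e+00  7.11416805e+01
  4.23710272e-03  6.93129908e+01] [(array([ 0.7 , -0.07]), array([[214., 138.]])), (array([ 0.61, -0.09]), array([[252., 135.]]))]
```

View pics/s3c.png

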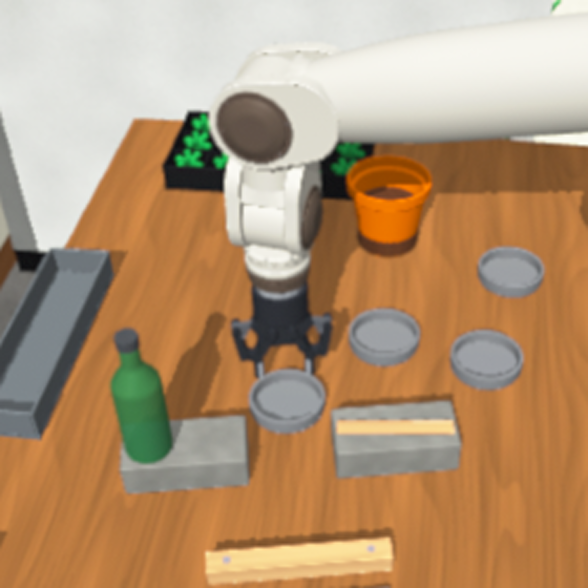

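The wrist stands vertically over the gap line and its large housing is above the bottle; the bottle, 180 mm to the side, is clear. I'm going into the gap.

```bash
python3 -m crank '0 0 0.005 0 0 0;0 0 0.012 0 0 0;0 0 0.019 0 0 0;0 0 0.026 0 0 0;0 0 0.033 0 0 0;0 0 0.04 0 0 0;0 0 0.047 0 0 0;0 0 0.054 0 0 0';python3 -c "
from h import *
st();plan(0.02,0,.013)"; python3 -m crank '0 0 0.007 0 0 0;0 0 0.014 0 0 0;0 0 0.021 0 0 0;0 0 0.028 0 0 0;0 0 0.035 0 0 0;0 0 0.042 0 0 0;0 0 0.049 0 0 0;0 0 0.056 0 0 0';python3 - <<'E'
from h import *
st();plan(.0495,0,.013)
a,c=snap('wrist','w4.png')
E
```

```text
time: 5.9
ee_pos: [0.5953, -0.0394, 0.0133]
tcp_rot: [-90.0, -0.0, 12.0]
wrist_force: [0.5, -0.7, 0.0]
opening: 0.0575
t 5.9 bay [-0.0945 -0.0003] z 0.0133 F [ 0.51 -0.71  0.02] open 0.0575 [-90.    -0.    11.98]
shift [-0.0002  0.0003  0.1145] turn [0.     0.0012 0.    ]
time: 6.7
ee_pos: [0.5837, 0.0152, 0.0133]
tcp_rot: [-90.0, 0.0, 12.0]
wrist_force: [-0.4, -0.2, 0.0]
opening: 0.0575
t 6.7 bay [-0.0386 -0.0002] z 0.0133 F [-0.42 -0.2   0.03] open 0.0575 [-90.     0.    11.97]
shift [-0.0001  0.0003  0.0881] turn [ 0.     0.001 -0.   ]
```

View pics/w4.png

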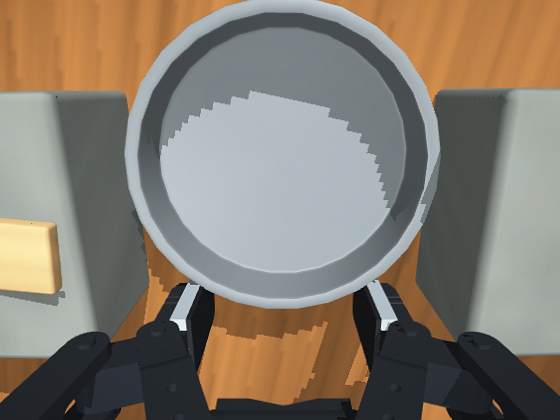

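The saucer is mid-gap, both sides clear, side force about zero. I'm going on to about 10 mm short of the batten.

```bash
python3 -m crank '0 0 0.007 0 0 0;0 0 0.014 0 0 0;0 0 0.021 0 0 0;0 0 0.028 0 0 0;0 0 0.035 0 0 0;0 0 0.042 0 0 0;0 0 0.049 0 0 0;0 0 0.056 0 0 0'; python3 -m crank '0 0 0.006 0 0 0;0 0 0.011 0 0 0;0 0 0.016 0 0 0;0 0 0.02 0 0 0;0 0 0.022 0 0 0;0 0 0.024 0 0 0;0 0 0.024 0 0 0';python3 - <<'E'
from h import *
st()
a,c=snap('wrist','w5.png')
a,c=snap('top','t5.png')
a,c=snap('side','s5.png')
w5=cv2.imread('pics/w5.png');t=cv2.imread('pics/t5.png')[120:260,170:310]
cv2.imwrite('pics/m5.png',np.hstack([cv2.resize(w5,(400,300)),cv2.resize(t,(300,300),interpolation=cv2.INTER_CUBIC)]))
E
```

```text
time: 7.55
ee_pos: [0.5721, 0.0701, 0.0133]
tcp_rot: [-90.0, 0.0, 12.0]
wrist_force: [-0.1, -1.0, 0.2]
opening: 0.0579
time: 8.25
ee_pos: [0.5672, 0.0931, 0.0133]
tcp_rot: [-90.0, -0.0, 12.0]
wrist_force: [0.0, -0.3, -0.1]
opening: 0.0574
t 8.25 bay [ 0.041  -0.0002] z 0.0133 F [ 0.03 -0.31 -0.11] open 0.0574 [-89.99  -0.    11.98]
```

View pics/m5.png

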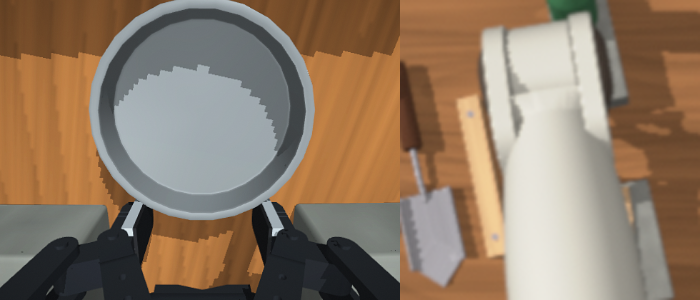

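```bash
python3 -m crank '0 0 0.001 0 0 0;0 0 0.002 0 0 0;0 0 0.003 0 0 0;0 0 0.004 0 0 0;0 0 0.005 0 0 0;0 0 0.006 0 0 0;0 0 0.007 0 0 0;0 0 0.007 0 0 0'; python3 -c "
from h import *
st()
a,c=snap('side','s6.png');b=cv2.imread('pics/s6.png')
cv2.imwrite('pics/s6c.png',cv2.resize(b[200:310,190:330],(700,550),interpolation=cv2.INTER_CUBIC))"
```

```text
time: 9.2
ee_pos: [0.5657, 0.0999, 0.0133]
tcp_rot: [-90.0, 0.0, 12.0]
wrist_force: [-1.0, 0.4, -0.4]
opening: 0.0577
t 9.2 bay [ 0.0479 -0.0001] z 0.0133 F [-0.95  0.38 -0.35] open 0.0577 [-89.99   0.    11.98]
```

View pics/s6c.png

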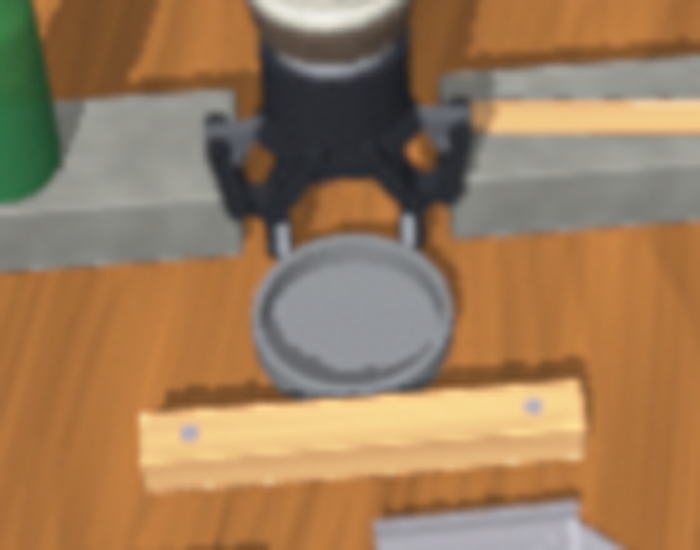

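Side view: the rim front is just short of the batten edge (about 5 px of enlarged crop, a few mm). I'm closing in half-millimetre rows, watching the force.

```bash
P="from h import *
st()"; python3 -m crank '0 0 0.0005 0 0 0;0 0 0.001 0 0 0;0 0 0.0015 0 0 0;0 0 0.0015 0 0 0' | grep force; python3 -m crank '0 0 0.0005 0 0 0;0 0 0.001 0 0 0;0 0 0.001 0 0 0'| grep force; python3 -m crank '0 0 0.0005 0 0 0;0 0 0.0005 0 0 0;0 0 0.0005 0 0 0'| grep force; python3 -m crank '0 0 0 0 0 0;0 0 0 0 0 0'| grep force; python3 -c "$P"
```

```text
wrist_force: [0.8, -0.9, 0.9]
wrist_force: [0.9, -0.6, -0.3]
wrist_force: [0.0, -0.3, 0.3]
wrist_force: [-0.4, -1.0, 0.6]
t 10.45 bay [ 0.0508 -0.0002] z 0.0133 F [-0.4  -0.96  0.59] open 0.0578 [-90.    -0.    11.98]
```

```bash
for i in 1; do python3 -m crank '0 0 0.0005 0 0 0;0 0 0.0005 0 0 0;0 0 0.0005 0 0 0'| grep force; done; python3 -m crank '0 0 0.0005 0 0 0;0 0 0.0005 0 0 0;0 0 0.0005 0 0 0'| grep force; python3 -c "
from h import *
st()"
```

```text
wrist_force: [0.6, -0.1, 0.0]
wrist_force: [0.3, -0.4, 0.4]
t 11.05 bay [ 0.0518 -0.0001] z 0.0133 F [ 0.28 -0.39  0.37] open 0.0578 [-90.    -0.    11.98]
```

```bash
python3 -m crank '0 0 0.0005 0 0 0;0 0 0.0005 0 0 0;0 0 0.0005 0 0 0'| grep force; python3 -c "
from h import *
st()
for _ in range(3): print(bot.get_obs()['wrist_force'].round(1))
a,c=snap('side','s7.png');b=cv2.imread('pics/s7.png')
cv2.imwrite('pics/s7c.png',cv2.resize(b[245:300,230:300],(700,550),interpolation=cv2.INTER_CUBIC))"
```

```text
wrist_force: [0.6, -0.1, 0.1]
t 11.35 bay [ 0.0523 -0.0002] z 0.0133 F [ 0.61 -0.1   0.12] open 0.0575 [-90.    -0.    11.97]
[ 0.6 -0.1  0.1]
[ 0.6 -0.1  0.1]
[ 0.6 -0.1  0.1]
```

View pics/s7c.png

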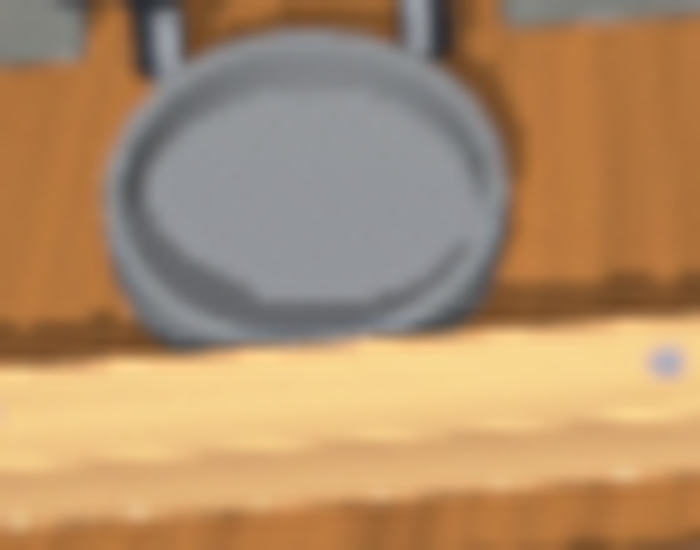

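```bash
python3 -m crank '0 0 0.0005 0 0 0;0 0 0.0005 0 0 0;0 0 0.0005 0 0 0'| grep force;  python3 -m crank '0 0 0.0005 0 0 0;0 0 0.0005 0 0 0;0 0 0.0005 0 0 0'| grep force; python3 -c "
from h import *
st()"
```

```text
wrist_force: [-0.3, -0.4, -0.3]
wrist_force: [-0.4, -0.7, 1.0]
t 12.0 bay [ 0.0533 -0.0001] z 0.0133 F [-0.42 -0.73  1.04] open 0.0576 [-90.    -0.    11.98]
```

```bash
python3 -m crank '0 0 0.0005 0 0 0;0 0 0.0005 0 0 0;0 0 0.0005 0 0 0'| grep force; python3 -c "
from h import *
st()
c=vision.get_calibration('side')
for p in [(230+31,245+34.6)]: print([bay(ray(c,[p],z)[0]).round(4) for z in (.024,.028)])
print('rim rear',[bay(ray(c,[(230+30.5,245+y)],.024)[0]).round(4) for y in (2.5,3)])
"
```

```text
wrist_force: [-0.2, -0.9, 0.2]
t 12.3 bay [ 0.0538 -0.0001] z 0.0133 F [-0.23 -0.89  0.17] open 0.0578 [-90.     0.    11.98]
[array([ 0.1589, -0.0009]), array([ 0.1618, -0.0009])]
rim rear [array([0.0545, 0.0037]), array([0.0562, 0.0036])]
```

```bash
python3 -m crank '0 0 0.0005 0 0 0;0 0 0.0005 0 0 0;0 0 0.0005 0 0 0'| grep force;  python3 -m crank '0 0 0.0005 0 0 0;0 0 0.0005 0 0 0;0 0 0.0005 0 0 0'| grep force
```

```text
wrist_force: [1.1, -3.9, 0.3]
wrist_force: [2.2, -4.9, 0.4]
```

```bash
python3 -m crank '0 0 0.0005 0 0 0;0 0 0.0005 0 0 0;0 0 0.0005 0 0 0'| grep force; python3 -c "
from h import *
st()"
```

```text
wrist_force: [2.1, -7.4, 0.9]
t 13.2 bay [ 0.0543 -0.0002] z 0.0133 F [ 2.15 -7.4   0.88] open 0.0578 [-9.011e+01 -1.000e-02  1.193e+01]
```

Contact: 7 N back along -x, with the rim against the batten. I'm backing off and rising.

```bash
python3 -m crank '0 0 -0.001 0 0 0;0 0 -0.003 0 0 0;0 0 -0.008 0 0 0;0 0 -0.014 0 0 0;0 0 -0.02 0 0 0;0 0 -0.025 0 0 0;0 0 -0.03 0 0 0;0 0 -0.03 0 0 0'; python3 -m crank '0 -0.02 0 0 0 0;0 -0.05 0 0 0 0;0 -0.08 0 0 0 0;0 -0.11 0 0 0 0;0 -0.14 0 0 0 0;0 -0.17 0 0 0 0;0 -0.2 0 0 0 0;0 -0.2 0 0 0 0'; python3 -c "
from h import *
st()
a,c=snap('side','s8.png');a,d=snap('wrist','w8.png')
b=cv2.imread('pics/s8.png');e=cv2.imread('pics/w8.png')
cv2.imwrite('pics/m8.png',np.hstack([cv2.resize(b[130:350,140:400],(400,340)),cv2.resize(e,(400,340))]))"
```

```text
time: 14.0
ee_pos: [0.5706, 0.0771, 0.0133]
tcp_rot: [-90.0, -0.0, 11.9]
wrist_force: [0.1, 0.2, -0.4]
opening: 0.0576
time: 14.8
ee_pos: [0.5717, 0.0781, 0.2179]
tcp_rot: [-90.0, -0.4, 12.0]
wrist_force: [-0.3, -0.5, 0.2]
opening: 0.0578
t 14.8 bay [ 0.0253 -0.0015] z 0.2179 F [-0.33 -0.55  0.25] open 0.0578 [-90.02  -0.37  11.98]
```

```bash
python3 - <<'E'
from h import *
c=vision.get_calibration('wrist'); im=cv2.imread('pics/w8.png'); hsv=cv2.cvtColor(im,cv2.COLOR_BGR2HSV)
m=((hsv[...,1]<70)&(hsv[...,2]>60)).astype(np.uint8)
for k in cv2.findContours(m,cv2.RETR_EXTERNAL,cv2.CHAIN_APPROX_NONE)[0]:
    if cv2.contourArea(k)>3000:
        (p,r)=cv2.minEnclosingCircle(k); w_=ray(c,[p,(p[0]+r,p[1])],.024); print(np.round(p),round(r),bay(w_[0]).round(4),'R',np.linalg.norm(w_[1]-w_[0]).round(4), cv2.contourArea(k)/(np.pi*r*r))
y=((hsv[...,0]>12)&(hsv[...,0]<30)&(hsv[...,2]>200)).astype(np.uint8)
k=max(cv2.findContours(y,cv2.RETR_EXTERNAL,cv2.CHAIN_APPROX_NONE)[0],key=cv2.contourArea); r=cv2.minAreaRect(k)
print('batten',[bay(q).round(4).tolist() for q in ray(c,cv2.boxPoints(r),.028)])
# change in bystander regions, top view vs start
snap('top','t8.png'); s0=cv2.imread('pics/s0.png').astype(int);s8=cv2.imread('pics/s8.png').astype(int)
D=abs(s0-s8).max(2)
for n,(u,v,h,g) in dict(bottle=(185,225,10,15),marker=(308,224,28,4),trowel=(290,318,20,10),trowelh=(215,322,25,5),tin=(190,355,15,18),black=(265,372,15,15),clay=(252,125,12,12),orange=(305,118,15,15)).items(): print(n,D[v-g:v+g,u-h:u+h].mean().round(1))
E
```

```text
[ 16. 342.] 47 [-0.1403  0.2739] R 0.0496 0.5814884165033762
[121. 210.] 108 [0.0026 0.1455] R 0.0967 0.3928375447222863
[440. 208.] 107 [ 0.0043 -0.1404] R 0.0989 0.38027437676542303
[281.  84.] 66 [0.1094 0.002 ] R 0.0534 0.9437308153901935
batten [[0.1699, 0.1116], [0.1703, -0.1046], [0.1592, -0.1057], [0.1588, 0.1127]]
bottle 5.4
marker 8.4
trowel 7.9
trowelh 4.4
tin 6.0
black 2.1
clay 111.1
orange 42.3
```

```bash
python3 - <<'E'
from h import *
a=cv2.imread('pics/t0.png').astype(int);b=cv2.imread('pics/t8.png').astype(int);D=abs(a-b).max(2)
for n,(u,v,h) in dict(clay=(430,150,16),orange=(448,211,26),bottle=(250,118,12),tin=(130,159,15),black=(120,216,15),trowel=(185,230,15)).items(): print(n,D[v-h:v+h,u-h:u+h].mean().round(1))
st(); bot.job_done()
E
```

```text
clay 13.7
orange 36.1
bottle 150.4
tin 13.8
black 5.4
trowel 15.5
t 14.95 bay [ 0.0254 -0.0001] z 0.2126 F [ 0.14 -1.02 -1.02] open 0.0576 [-8.999e+01  3.000e-02  1.198e+01]
the job is handed in; nothing more can be done
```

I pushed the saucer farthest from the base through the gap with two spread fingers on the outside of its rim, never gripping it. It slid on until the batten pushed back with about 7 N at 13 s. I then backed the hand off 30 mm, raised it about 0.2 m and handed the job in at about 15 s.

**Saucer position:** the last wrist picture put its centre at about (109, 2) mm in my measured bay frame. That picture put the batten face near 159 mm and the side view near 162 mm. The contact force says the rim is touching. The pictures disagree by 2–3 mm, as much as the calibration allows, so I trust the force. Against the nominal 158 mm face, 109 mm sits near the top of the allowed 101–110 mm.

**Bystanders:**
- **Tin, black pot, trowel and marker:** little difference from the start in the pictures that covered them.
- **Clay pot:** the top view showed little change; the side view of it differed strongly, I think because the arm was in front.
- **Bottle:** unchanged in the side view, but the top view of it differed strongly, probably because the arm covered it.
- **Orange pot:** both views differed (about 36 and 42 grey levels), so this check is inconclusive. The cause may be the arm or its shadow. The hand crossed near it at z = 0.24 m, over a 0.125 m high pot, with no force felt at the ends of the moves.

I had used all 12 viewings, so I checked the last pictures by numbers only and did not look at them.

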